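# Set the reagent selector to the stain vial and press draw

### The job

Push the upright tab of the selector round until its arrow points squarely at the small brown vial with the black cap. Only when it is set there, press the round button in the middle of the selector fully down, then let it come up and move clear. Leave every bottle and vial standing in its cup, and the other things on the table where they are: nothing is to be picked up.

Things in the scene. Friction and masses are not known exactly. Their poses are not given: they have to be found in the camera images.
- station: fixed dark steel reagent holder: a hub with four flat arms, each ending in a black cup holding one bottle or vial (any order; tops 56 to 72 mm above the table). Origin on the hub's axis at table height; x along the middle of the fan. Cup centres 95 mm from the axis at -1.2, -0.5, 0.5, 1.2 rad from x (anticlockwise positive); cups 47 mm across, 41 mm inside, 12 mm high, floor at 8 mm
- selector (a joint): angle (rad) of the black selector ring (68 mm dia, top 26 mm above the table) on the hub, range -1.6 to 1.6; 0 = arrow along the station's x, positive anticlockwise from above. Stiff, even friction (about 0.07 N m, 1.5 N at the tab), no clicks, stays where it is left. Starts between the two middle cups
- tab (a point): centre of the selector's upright metal finger tab, 50 mm from the axis: 16 mm along the arm, 9 mm thick, from 20 to 66 mm above the table (centre 43 mm). It stands on a metal arm that ends in an arrow head 72 mm from the axis; 15 mm or more is free between the tab and the sides of the bottles
- aim (a point): point 95 mm from the axis in the direction of the selector's arrow, 26 mm above the table: over a cup's centre when the arrow points squarely at it
- stain_mid (a point): centre of the small brown vial with the black cap, half-way up (24 mm above its foot)
- draw_button (a joint): how far (m) the round push button is down: 0 up, 0.005 fully down
- draw_button_top (a point): centre of the top face of the round black spring push button (22 mm dia, 5 mm travel, 5 N fully down) in the middle of the selector, on the axis, 47 mm above the table, in a fixed light metal collar 38 mm dia whose top is 38 mm above the table; the button does not turn
- stain_vial: small brown glass vial with a black cap, 25 mm dia x 48 mm: the shortest of the four in the cups, the only brown one; the target; loose, standing upright in one of the cups; origin at the centre of its foot
- drop_bottle: white plastic bottle with a blue cap, 34 mm dia x 64 mm; loose, standing upright in one of the cups; origin at the centre of its foot
- clear_vial_a: clear glass vial with a white ribbed cap, 28 mm dia x 62 mm; loose, standing upright in one of the cups; origin at the centre of its foot
- clear_vial_b: second clear glass vial, same as the first; loose, standing upright in one of the cups; origin at the centre of its foot
- syringe: clear plastic syringe lying on the table, 122 mm long; a bystander
- grid_case: flat grey case, 75x80x10 mm, on the table; a bystander
- tweezers_a: steel tweezers lying on the table, 105 mm long; a bystander
- block_puck: round white puck with four small blocks, 36 mm dia x 22 mm, on the table; a bystander
Not all that is in view belongs to the job. Leave any orange look-alike of the clear_vial_a alone. What is shaped like the drop_bottle but orange or red is not meant.

How it is judged:
By the outcome, as a careful person would: the job done as asked, in the order asked, and still so for the second after the job is handed in, with the robot touching nothing.
It also fails if it takes over 48 s, if anything falls off the work surface, if the arm or the gripper's body presses on something with over 40 N, if the wrist force passes 120 N, or if a joint passes its speed limit or range.

### The arm

A 7-joint arm with a two-finger parallel gripper is mounted at the origin on a cart in front of the work surface, level with it; the furniture and walls round the work are solid. World frame = base frame: x ahead of the robot, y to its left, z up, the work surface at z = 0. Lengths are in m, angles in rad, forces in N, time in s.
With the tool pointing down it reaches from about 0.425 to 0.875 m from the base axis. Payload 4.7 kg.
Tool frame: the origin (TCP) lies where the fingers leave the gripper's body, on its centre line; the fingertips stand 70 mm ahead of it and the grasp point (between the pads) lies 51 mm ahead of it; z points along the fingers, y is the line along which they close (so a half turn about z gives the same grasp; the last joint's range is limited). The gripper opens to 87 mm and grips with 3 to 60 N. Pads are 19 mm wide; open, the fingers measure 117 mm over their backs; the gripper's body (75 mm by 190 mm) begins 51 mm behind the grasp point.
Start: joints at [1.156, 0.321, -0.07, 1.45, 0.023, 1.371, -0.057], TCP at [0.27, -0.591, 0.292] pointing down, gripper open.
Joint ranges: [-2.86, 2.86], [-0.3, 2.09], [-1.38, 1.24], [0.06, 2.45], [-1.56, 4.7], [0.09, 2.05], [-2.69, 2.69]. Speed limits (rad/s): [2.57, 2.57, 3.14, 3.14, 3.14, 3.14, 3.14].

### API

Orientations are given as a rotation vector (axis times angle).
In Python, from bench import ctrl gives the robot as it stands.
- The arm moves only by the tool drive_tool, never from a script. Its argument "motion" is a list of rows, each a list of 3 entries, a list of its own where there are three numbers: the shift along the tool's x, y, z in cm, then the turn, a rotation vector about the tool's x, y, z in degrees, then the opening, from -1 (shut) to 1 (fully open). In form: [[[x, y, z], [ax, ay, az], claw], ...]. A call has 1 to 12 rows; each row shifts and turns the commanded pose from where the row before left it, along the tool's axes as they then stand; what a row does not reach is not made up. A row lasts 1/8 s, in which the tool goes at most 62.5 mm and 10.7 degrees, less where a joint would pass 70% of its speed; a pose out of reach is approached as far as the arm can. A call with a gripper value outside its range is refused whole. The fingers move at their own pace and stop on an object; "force" is the grip in N (left out, the last holds). Time passes only in rows, so rows that do not move let the fingers close. It gives the time, the measured TCP pose, the force, the opening and the grip force at its end, in the units of the state.
- ctrl.get_state(): the state, without advancing time (a new reading comes with each control period).
- ctrl.get_image(name): name is "scene" or "top" or "wrist"; returns the picture (420x560x3 uint8, red, green, blue); there is no depth.
- ctrl.calibration(name): a dict with "K" (3x3 intrinsics, pixels), "origin" and "attitude" of the camera in the world; the wrist camera has in their place "tool_from_camera" (4x4, takes a point from camera to tool coordinates, whose origin is the TCP and whose axes are the flange's). Camera axes: x right, y up, looking along -z (the intrinsics and any distortion apply to the point x, -y, -z); pixel columns grow to the right and rows downward; lengths in m; the calibration is good to about 2 mm. The wrist camera is an equidistant fisheye: a pixel r from the principal point sees the ray r / f radians off the axis. A picture is of the moment at which its call begins: read the wrist's pose just before it. calibration takes no time and is no camera call.
- ctrl.close_job(): hands the job in; it is judged then, once.
The state is a dict: "time": time; "joint_positions": joint angles; "qd": joint speeds; "joint_torque": joint torques, N m; "position": TCP position; "tool_rot": TCP orientation; "ft_force": force on the tool from outside, world axes, zero at the start; "torque": the same for the moment, N m; "grip_width": opening from 0.0 (shut) to 1.0 (fully open); "grip_force": force on a finger pad.
Only numpy, scipy, OpenCV 4.12 (cv2) and the standard library are available. Lean on these libraries where they do the work, as an engineer would, in place of code of your own. Each camera call takes 0.05 s, during which the arm holds its last target. There are 200 camera calls.

## Working session

There is one attempt and no reset: what is moved stays moved. The work goes in short steps, Python scripts to look and compute and a tool call to move; the robot and the scene stay as the last step left them, time stands still between calls to the robot, and variables do not carry over. Pictures are saved under pics/ and viewed, at most 10 in all, crops included, and the job is handed in when it is done.

Besides the shell and the picture viewer there is one more tool, called after ">>>" as a command line: name --argument value ..., lists and objects as JSON in quotes. drive_tool: Moves the arm, as the interface text tells. Its arguments: {"type":"object","properties":{"motion":{"type":"array","items":{"type":"array"}},"force":{"type":"number"}},"required":["motion"]}

```bash
mkdir -p pics; python3 - <<'E'
from bench import ctrl
import cv2, numpy as np
np.set_printoptions(precision=4,suppress=True)
s=ctrl.get_state();print(s['time'],s['position'],s['tool_rot'],s['grip_width'])
for n in("top","scene"):
    im=ctrl.get_image(n);cv2.imwrite(f"pics/{n}0.png",im[:,:,::-1])
for n in("top","scene","wrist"):
    print(n,ctrl.calibration(n))
E
```

```text
0.0 [ 0.27   -0.5908  0.2911] [-3.0678 -0.668   0.0008] 1.0026507021337017
top {'K': array([[531.1381,   0.    , 274.6912],
       [  0.    , 531.1381, 203.1668],
       [  0.    ,   0.    ,   1.    ]]), 'origin': array([ 0.349 , -0.0175,  1.5066]), 'attitude': array([ 0.105 , -0.0939, -1.5561])}
scene {'K': array([[464.1166,   0.    , 280.9235],
       [  0.    , 464.1166, 199.4687],
       [  0.    ,   0.    ,   1.    ]]), 'origin': array([-0.3251, -0.5134,  0.6973]), 'attitude': array([ 0.8999, -0.537 , -0.9319])}
wrist {'K': array([[325.1923,   0.    , 276.3732],
       [  0.    , 325.1923, 205.5734],
       [  0.    ,   0.    ,   1.    ]]), 'tool_from_camera': array([[ 0.001 ,  0.9535,  0.3014,  0.0834],
       [ 1.    , -0.001 , -0.0004, -0.0001],
       [-0.0001,  0.3014, -0.9535, -0.0921],
       [ 0.    ,  0.    ,  0.    ,  1.    ]])}
```

View pics/top0.png

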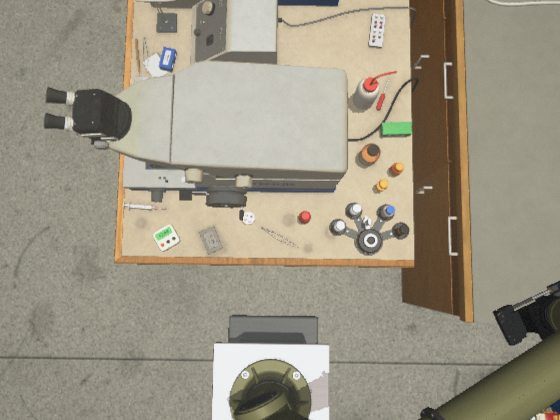

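View pics/scene0.png

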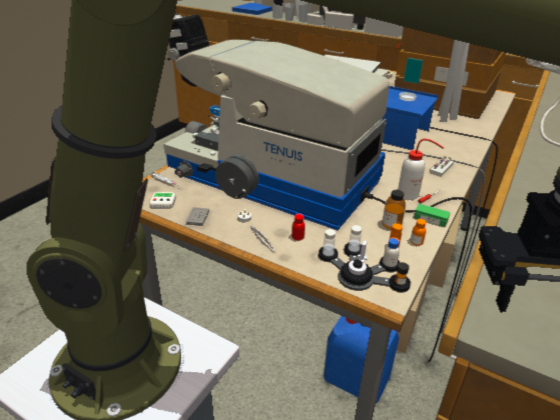

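The top view shows the hub at about (370,240), two white-capped vials at (338,227) and (355,210), the blue cap at (388,211) and the brown vial at (401,230), which is the -1.2 rad cup. The gripper is off to the right.

```bash
cat > h.py <<'E'
import numpy as np, cv2
from scipy.spatial.transform import Rotation as R
from bench import ctrl
np.set_printoptions(precision=4,suppress=True)
def cam(n):
    c=ctrl.calibration(n)
    return c['K'],np.array(c['origin']),R.from_rotvec(c['attitude']).as_matrix()
def ray(n,u,v,z):
    K,o,A=cam(n); d=A@np.array([(u-K[0,2])/K[0,0],-(v-K[1,2])/K[1,1],-1]); return o+d*(z-o[2])/d[2]
def proj(n,p):
    K,o,A=cam(n); q=A.T@(np.array(p)-o); return np.array([K[0,0]*q[0]/-q[2]+K[0,2],-K[1,1]*q[1]/-q[2]+K[1,2]])
E
python3 - <<'E'
from h import *
im=cv2.imread('pics/top0.png')[190:270,310:420]
a=cv2.resize(im,None,fx=7,fy=7,interpolation=cv2.INTER_CUBIC);cv2.imwrite('pics/c0.png',a)
for u,v,z in((370,240,.04),(338,227,.07),(355,210,.07),(388,211,.072),(401,230,.056)):print(ray('top',u,v,z))
E
```

```text
[ 0.4368 -0.2698  0.04  ]
[ 0.4691 -0.1784  0.07  ]
[ 0.5161 -0.2247  0.07  ]
[ 0.5142 -0.3139  0.072 ]
[ 0.4642 -0.3519  0.056 ]
```

View pics/c0.png

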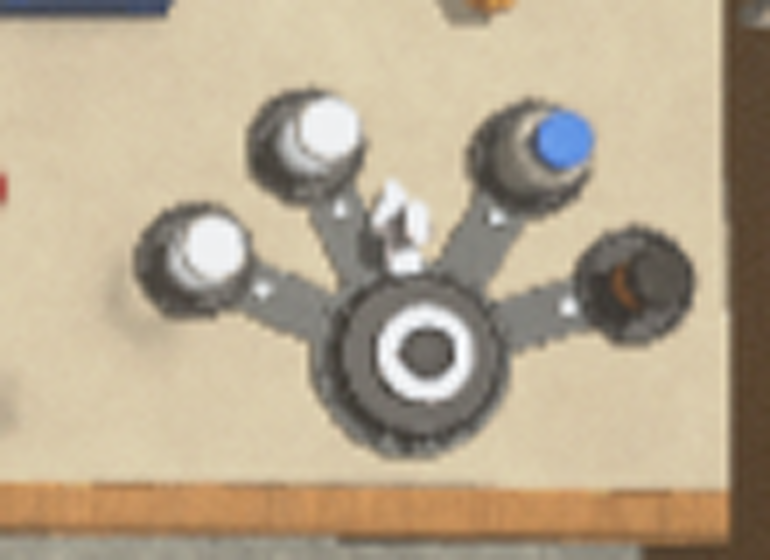

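Crop: cup rims at (195,260), (305,145), (530,157), (635,285); collar at (425,352), button at (427,352); arrow tip near (393,182), between the middle cups.

```bash
python3 - <<'E'
from h import *
f=lambda x,y,z:ray('top',(x+.5)/7-.5+310,(y+.5)/7-.5+190,z)
# left in image = +y => anticlockwise +
C=[(195,260),(305,145),(530,157),(635,285)];ang=[1.2,.5,-.5,-1.2]
W=np.array([f(x,y,.012)[:2] for x,y in C]+[f(425,352,.038)[:2]])
M=np.array([[.095*np.cos(a),.095*np.sin(a)] for a in ang]+[[0,0]])
w=W-W.mean(0);m=M-M.mean(0)
th=np.arctan2((m[:,0]*w[:,1]-m[:,1]*w[:,0]).sum(),(m*w).sum())
Rm=np.array([[np.cos(th),-np.sin(th)],[np.sin(th),np.cos(th)]])
o=W.mean(0)-Rm@M.mean(0)
print(o,th,(W-(M@Rm.T+o))*1000,f(427,352,.047))
print('arrow',[np.arctan2(*(f(x,y,.02)[:2]-o)[::-1])-th for x,y in((393,182),(405,260))])
print('vial top',f(663,280,.056),'cup',o+Rm@M[3], 'dir vial',np.arctan2(*(f(663,280,.056)[:2]-o)[::-1]))
for n in range(4):print(f(*[(217,247),(330,127),(564,138),(663,280)][n],[.07,.07,.072,.056][n])[:2]-o-Rm@M[n])
s=ctrl.get_state();print(R.from_rotvec(s['tool_rot']).as_matrix())
print('scene reproj', proj('scene',[*o,.047]))
E
```

```text
[ 0.4367 -0.2702] -0.040739122551999025 [[ 0.0403 -0.1484]
 [ 0.0343  0.2838]
 [-0.0328  0.5446]
 [-0.6453  0.0541]
 [ 0.6034 -0.7341]] [ 0.4368 -0.2702  0.047 ]
arrow [np.float64(0.15940390250055886), np.float64(0.13917388538466166)]
vial top [ 0.4655 -0.3609  0.056 ] cup [ 0.4675 -0.3601] dir vial -1.2636306356278197
[ 0.0003 -0.0022]
[ 0.0005 -0.0013]
[ 0.0008 -0.0006]
[-0.002  -0.0008]
[[ 0.9094  0.4158 -0.0008]
 [ 0.4158 -0.9094  0.0015]
 [-0.0001 -0.0017 -1.    ]]
scene reproj [356.9101 261.7841]
```

```bash
python3 - <<'E'
from h import *
def tri(a,b):
    r=[]
    for n,p in(('top',a),('scene',b)):
        P0=ray(n,*p,0);P1=ray(n,*p,.5);r.append((P0,(P1-P0)/np.linalg.norm(P1-P0)))
    (p,d),(q,e)=r
    s=np.linalg.lstsq(np.stack([d,-e],1),q-p,rcond=None)[0];return p+s[0]*d,q+s[1]*e
print('head corner',tri((346,172),(388,88)))
print('base corner',tri((336,190),(352,218)))
E
```

```text
head corner (array([ 0.5639, -0.1624,  0.3704]), array([ 0.5907, -0.2343,  0.3846]))
base corner (array([ 0.5742, -0.1758,  0.0455]), array([ 0.5835, -0.1952,  0.0491]))
```

>>> drive_tool --motion '[[[3.3,-2.3,0],[0,0,0],-1],[[3.3,-2.3,0],[0,0,0],-1],[[3.3,-2.3,0],[0,0,0],-1],[[3.3,-2.3,0],[0,0,0],-1],[[3.3,-2.3,0],[0,0,0],-1],[[3.3,-2.3,0],[0,0,0],-1],[[3.3,-2.3,0],[0,0,0],-1],[[3.3,-2.3,0],[0,0,0],-1],[[3.3,-2.3,0],[0,0,0],-1],[[3.3,-2.3,0],[0,0,0],-1]]'

```text
time: 1.35
position: [0.475, -0.2435, 0.2919]
tool_rot: [-3.069, -0.668, 0.001]
ft_force: [0.8, -0.5, -0.0]
grip_width: 0.022
grip_force: 0.0
```

>>> drive_tool --motion '[[[0,0,0],[0,0,-10],-1],[[0,0,0],[0,0,-10],-1],[[0,0,0],[0,0,-10],-1],[[0,0,0],[0,0,-10],-1],[[0,0,0],[0,0,-10],-1],[[0,0,0],[0,0,-10],-1],[[0,0,0],[0,0,-10],-1],[[0,0,0],[0,0,-10],-1]]'

```text
time: 2.35
position: [0.4745, -0.2447, 0.2918]
tool_rot: [-1.914, -2.49, 0.0]
ft_force: [0.5, -0.4, 0.5]
grip_width: 0.002
grip_force: 0.0
```

```bash
python3 - <<'E'
from h import *
s=ctrl.get_state();print(s['time'],s['joint_positions'],s['position'],R.from_rotvec(s['tool_rot']).as_matrix())
E
```

```text
2.35 [ 0.8173  0.0961 -0.4149  1.727   0.0398  1.3277  0.6544] [ 0.4745 -0.2447  0.2918] [[-0.257   0.9664 -0.0008]
 [ 0.9664  0.257   0.0004]
 [ 0.0006 -0.0007 -1.    ]]
```

>>> drive_tool --motion '[[[0,0,0],[0,0,-10.2],-1],[[0,0,0],[0,0,-10.2],-1],[[0,0,0],[0,0,-10.2],-1],[[0,0,0],[0,0,-10.2],-1],[[0,0,0],[0,0,-10.2],-1],[[0,0,0],[0,0,-10.2],-1],[[0,0,0],[0,0,-10.2],-1],[[0,0,0],[0,0,-10.2],-1],[[0,0,0],[0,0,0],-1]]'

```text
time: 3.48
position: [0.4745, -0.2447, 0.2919]
tool_rot: [0.166, -3.137, -0.001]
ft_force: [0.6, 0.2, 1.1]
grip_width: 0.01
grip_force: 0.0
```

```bash
cat >> h.py <<'E'
def wproj(p,s):
    c=ctrl.calibration('wrist');K=c['K'];T=c['tool_from_camera']
    q=R.from_rotvec(s['tool_rot']).as_matrix().T@(np.array(p)-s['position'])
    q=T[:3,:3].T@(q-T[:3,3]);v=np.array([q[0],-q[1],-q[2]]);t=np.arctan2(np.hypot(v[0],v[1]),v[2])
    return v[:2]/np.hypot(v[0],v[1])*t*K[0,0]+K[:2,2]
def wray(u,v,z,s):
    c=ctrl.calibration('wrist');K=c['K'];T=c['tool_from_camera']
    d=np.array([u,v])-K[:2,2];r=np.hypot(*d);t=r/K[0,0]
    q=np.array([d[0]/r*np.sin(t),-d[1]/r*np.sin(t),-np.cos(t)])
    A=R.from_rotvec(s['tool_rot']).as_matrix();o=A@T[:3,3]+s['position'];d=A@T[:3,:3]@q
    return o+d*(z-o[2])/d[2]
O=np.array([.4367,-.2702]);TH=-.041
def info(s):
    A=R.from_rotvec(s['tool_rot']).as_matrix();print(s['time'],s['position'],'yaw',np.degrees(np.arctan2(A[1,0],A[0,0])),'F',np.array(s['ft_force']))
E
python3 - <<'E'
from h import *
s=ctrl.get_state();im=ctrl.get_image('wrist');cv2.imwrite('pics/w1.png',im[:,:,::-1]);info(s)
print('hub',wproj([*O,.047],s))
for a in(-1.2,-.5,.5,1.2):print(wproj([*(O+.095*np.array([np.cos(a+TH),np.sin(a+TH)])),.012],s))
E
```

```text
3.475 [ 0.4745 -0.2447  0.2919] yaw -173.94937706079068 F [0.6093 0.1863 1.0698]
hub [255.6178 147.3061]
[180.5066 162.6178]
[211.535 206.355]
[285.557  216.8508]
[327.6842 183.3097]
```

View pics/w1.png

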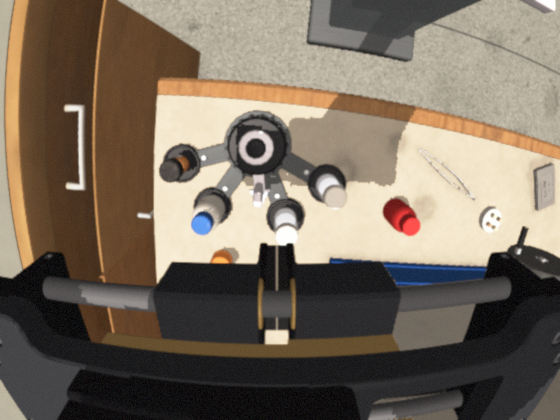

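The wrist view matches the fit: hub at (256,147), vial cup at (180,163), tab at (258,190). Closed fingers are at (277,255).

>>> drive_tool --motion '[[[-0.2,0.5,0],[0,0,0],-1],[[0,0,4],[0,0,0],-1],[[0,0,4],[0,0,0],-1],[[0,0,4],[0,0,0],-1],[[0,0,3],[0,0,0],-1],[[0,0,2],[0,0,0],-1],[[0,0,1.6],[0,0,0],-1],[[0,0,0],[0,0,0],-1]]'

```text
time: 4.53
position: [0.4756, -0.2391, 0.1053]
tool_rot: [0.168, -3.135, -0.002]
ft_force: [-0.6, -0.1, -0.5]
grip_width: 0.009
grip_force: 0.0
```

```bash
python3 - <<'E'
from h import *
s=ctrl.get_state();im=ctrl.get_image('wrist');cv2.imwrite('pics/w2.png',im[:,:,::-1]);info(s)
E
```

```text
4.525 [ 0.4756 -0.2391  0.1053] yaw -173.85172458665943 F [-0.5703 -0.0737 -0.4597]
```

View pics/w2.png

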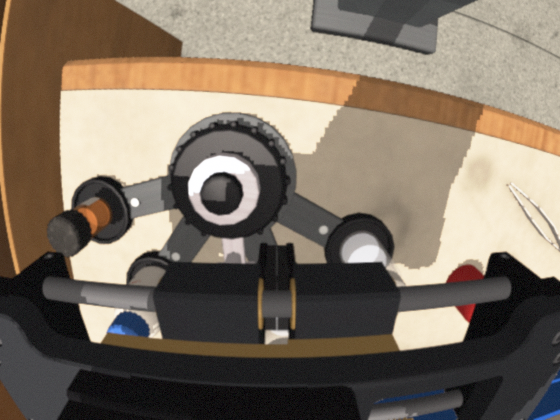

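Fingers stand right of the tab at (277,250) with a gap and no contact. Now push the tab clockwise about the hub.

>>> drive_tool --motion '[[[0,-0.5,0],[0,0,0],-1],[[-0.17,-0.37,0],[0,0,5],-1],[[-0.17,-0.37,0],[0,0,5],-1],[[-0.17,-0.37,0],[0,0,5],-1],[[-0.17,-0.37,0],[0,0,5],-1],[[-0.17,-0.37,0],[0,0,5],-1],[[-0.17,-0.37,0],[0,0,5],-1],[[0,0,0],[0,0,0],-1]]'

```text
time: 5.58
position: [0.4848, -0.268, 0.1071]
tool_rot: [0.648, 3.073, -0.001]
ft_force: [0.4, -0.5, 1.2]
grip_width: 0.005
grip_force: 0.3
```

```bash
cat >> h.py <<'E'
def rel(s):
    A=R.from_rotvec(s['tool_rot']).as_matrix();print('hub in tool',A.T@(np.array([*O,0])-s['position']))
E
python3 - <<'E'
from h import *
s=ctrl.get_state();im=ctrl.get_image('top')[190:270,310:420];info(s);rel(s)
w=ctrl.get_image('wrist')[100:300,60:360]
a=np.hstack([cv2.resize(im,(400,291),interpolation=cv2.INTER_CUBIC),cv2.resize(w,(400,291))]);cv2.imwrite('pics/m3.png',a[:,:,::-1])
E
```

```text
5.575 [ 0.4848 -0.268   0.1071] yaw 156.19365220018605 F [ 0.4191 -0.5129  1.2151]
hub in tool [ 0.0433 -0.0215  0.1071]
```

View pics/m3.png

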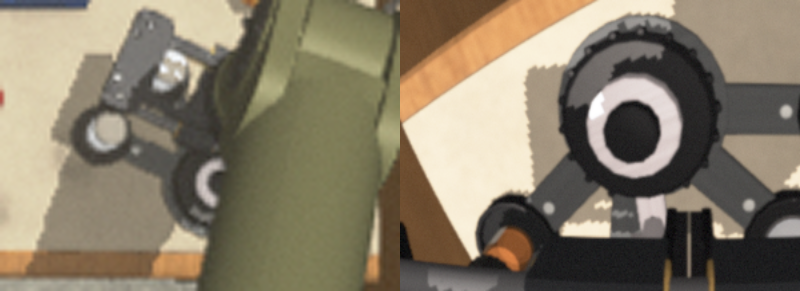

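The left half (top view) is mostly hidden by the arm. The right half (wrist) shows the metal arm at (650,210) right beside the fingers, so the tab is being pushed. Continuing.

>>> drive_tool --motion '[[[-0.17,-0.38,0],[0,0,5],-1],[[-0.17,-0.38,0],[0,0,5],-1],[[-0.17,-0.38,0],[0,0,5],-1],[[-0.17,-0.38,0],[0,0,5],-1],[[-0.17,-0.38,0],[0,0,5],-1],[[-0.17,-0.38,0],[0,0,5],-1],[[-0.17,-0.38,0],[0,0,5],-1],[[0,0,0],[0,0,0],-1]]'

```text
time: 6.68
position: [0.4775, -0.2956, 0.1068]
tool_rot: [1.54, 2.736, -0.0]
ft_force: [1.6, 0.4, 1.5]
grip_width: 0.003
grip_force: 0.5
```

```bash
python3 - <<'E'
from h import *
s=ctrl.get_state();info(s);rel(s)
w=ctrl.get_image('wrist');cv2.imwrite('pics/w4.png',w[:,:,::-1])
cv2.imwrite('pics/w4c.png',cv2.resize(w[120:280,120:360],(720,480),interpolation=cv2.INTER_CUBIC)[:,:,::-1])
print('hub',wproj([*O,.047],s))
for a in(-1.2,-.5,.5,1.2):print(wproj([*(O+.095*np.array([np.cos(a+TH),np.sin(a+TH)])),.012],s))
E
```

```text
6.675 [ 0.4775 -0.2956  0.1068] yaw 121.26733812503727 F [1.5778 0.4327 1.5056]
hub in tool [ 0.0431 -0.0218  0.1067]
hub [231.6435 190.8932]
[216.2316 306.0126]
[308.9412 296.5886]
[393.5292 189.6243]
[372.9323  84.9757]
```

View pics/w4c.png

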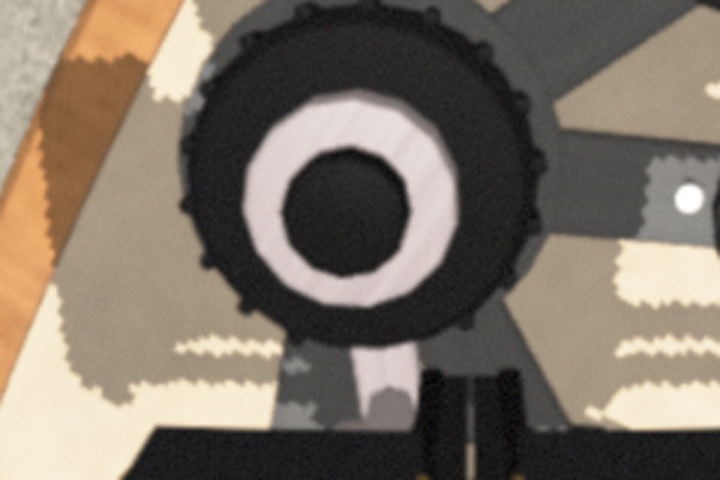

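```bash
python3 - <<'E'
from h import *
s=ctrl.get_state()
f=lambda x,y,z:wray((x+.5)/3-.5+120,(y+.5)/3-.5+120,z,s)[:2]
hb=f(346,211,.047);hc=f(351,199,.038);print(hb,hc,O)
for z in(.018,.022,.026):
  for x,y in((384,346),(390,380)):
    p=f(x,y,z)-hb;print(z,np.hypot(*p),np.arctan2(p[1],p[0]))
# station arm at right (-0.5): hole dot
p=f(689,198,.008)-hb;print('dot',np.hypot(*p),np.arctan2(p[1],p[0]))
E
```

```text
[ 0.4378 -0.2689] [ 0.4377 -0.2693] [ 0.4367 -0.2702]
0.018 0.035965805292621576 -0.9458051349531232
0.018 0.04357017133447251 -0.936744599909528
0.022 0.03431423179433121 -0.931030293218127
0.022 0.04175440516799741 -0.9244165800909787
0.026 0.03267090528650749 -0.91476526557122
0.026 0.03994556116450782 -0.9109698665795274
dot 0.06547354133618435 0.4315805937263189
```

The fingers at (470,420) are against the tab and the metal arm is at (388,380). That puts the arrow at about -0.93 rad world, against a target of -1.24. I'll push most of the rest, then back off, lift and measure.

>>> drive_tool --motion '[[[-0.16,-0.35,0],[0,0,4.7],-1],[[-0.16,-0.35,0],[0,0,4.7],-1],[[-0.16,-0.35,0],[0,0,4.7],-1],[[0,0,0],[0,0,0],-1],[[0,1,0],[0,0,0],-1],[[0,0,-4],[0,0,0],-1],[[0,0,-4],[0,0,0],-1],[[-3,0,-2],[0,0,0],-1],[[-3,0,0],[0,0,0],-1],[[0,0,0],[0,0,0],-1]]'

```text
time: 7.98
position: [0.4969, -0.3607, 0.2059]
tool_rot: [1.869, 2.525, -0.002]
ft_force: [-0.8, 1.3, -0.4]
grip_width: 0.006
grip_force: 0.0
```

```bash
python3 - <<'E'
from h import *
s=ctrl.get_state();info(s);rel(s)
w=ctrl.get_image('wrist');cv2.imwrite('pics/w5.png',w[:,:,::-1])
h=np.array([wproj([*O,.03],s)]);u,v=(h[0]-[90,50]).astype(int);print(u,v,h)
v=max(v,0);u=max(u,0);c=w[v:v+140,u:u+190];print(c.shape)
cv2.imwrite('pics/w5c.png',cv2.resize(c,None,fx=4,fy=4,interpolation=cv2.INTER_CUBIC)[:,:,::-1])
E
```

```text
7.975 [ 0.4969 -0.3607  0.2059] yaw 106.99185891258043 F [-0.8241  1.2562 -0.397 ]
hub in tool [ 0.1043 -0.0309  0.2059]
148 31 [[238.0937  81.2471]]
(140, 190, 3)
```

View pics/w5c.png

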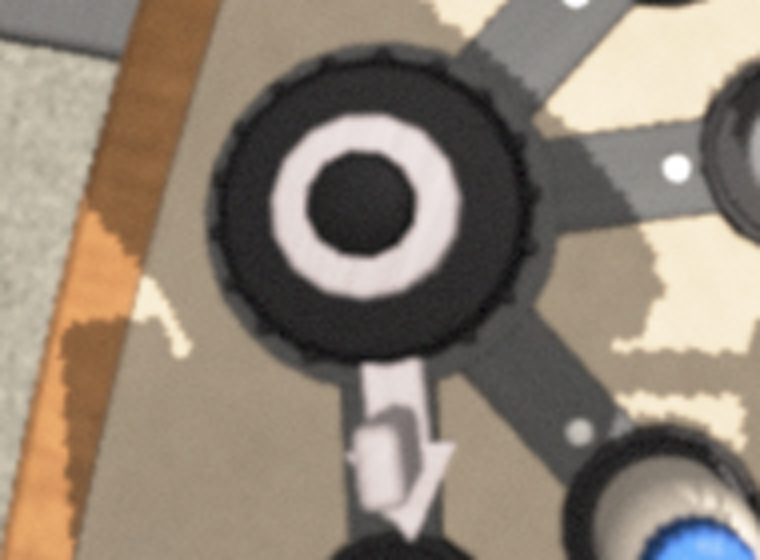

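The crop shows the tab clear of the fingers, with the arrow tip at (412,542) and shaft at (397,362). The rivet dots are at (677,168) and (578,432), the button at (361,204), and the vial's cup is directly below at about (405,555).

```bash
python3 - <<'E'
from h import *
s=ctrl.get_state()
f=lambda x,y,z:wray((x+.5)/4-.5+148,(y+.5)/4-.5+31,z,s)[:2]
pol=lambda p:(np.hypot(*p).round(4),np.arctan2(p[1],p[0]).round(4))
hb=f(361,204,.047);hc=f(366,206,.038);print(hb,hc);hb=(hb+hc)/2
for z in(.004,.008,.012):
  print('dots',z,[pol(f(x,y,z)-hb) for x,y in((577,-2),(677,168),(578,432))],'armctr',[pol(f(x,y,z)-hb) for x,y in((393,390),(396,530))])
for z in(.020,.023,.026):print('arrow',z,[pol(f(x,y,z)-hb) for x,y in((397,364),(412,542),(401,455))])
print('tabtop',pol(f(378,466,.066)-hb))
E
```

```text
[ 0.4387 -0.2692] [ 0.4385 -0.2689]
dots 0.004 [(np.float64(0.0663), np.float64(1.1654)), (np.float64(0.0662), np.float64(0.4731)), (np.float64(0.0654), np.float64(-0.5458))] armctr [(np.float64(0.0393), np.float64(-1.2261)), (np.float64(0.0715), np.float64(-1.2447))]
dots 0.008 [(np.float64(0.0655), np.float64(1.1581)), (np.float64(0.0656), np.float64(0.4681)), (np.float64(0.065), np.float64(-0.5439))] armctr [(np.float64(0.039), np.float64(-1.2162)), (np.float64(0.0708), np.float64(-1.2392))]
dots 0.012 [(np.float64(0.0646), np.float64(1.1507)), (np.float64(0.0651), np.float64(0.463)), (np.float64(0.0646), np.float64(-0.542))] armctr [(np.float64(0.0388), np.float64(-1.2062)), (np.float64(0.0701), np.float64(-1.2336))]
arrow 0.02 [(np.float64(0.0328), np.float64(-1.1432)), (np.float64(0.0716), np.float64(-1.176)), (np.float64(0.0524), np.float64(-1.1803))]
arrow 0.023 [(np.float64(0.0327), np.float64(-1.1345)), (np.float64(0.0711), np.float64(-1.1718)), (np.float64(0.0521), np.float64(-1.1746))]
arrow 0.026 [(np.float64(0.0326), np.float64(-1.1258)), (np.float64(0.0705), np.float64(-1.1677)), (np.float64(0.0518), np.float64(-1.1689))]
tabtop (np.float64(0.0489), np.float64(-1.1768))
```

Station direction confirmed (target world angle -1.24). The arrow is at about -1.173, so 3.9° remains.

>>> drive_tool --motion '[[[3,0,0],[0,0,0],-1],[[3,0,2],[0,0,0],-1],[[0,0,4],[0,0,0],-1],[[0,0,4],[0,0,0],-1],[[0,0,0],[0,0,0],-1],[[0,-0.5,0],[0,0,0],-1],[[0,-0.5,0],[0,0,0],-1],[[-0.13,-0.29,0],[0,0,3.9],-1],[[0,0,0],[0,0,0],-1],[[0,0,0],[0,0,0],-1]]'

```text
time: 9.28
position: [0.468, -0.3067, 0.1073]
tool_rot: [1.949, 2.461, 0.0]
ft_force: [0.9, 0.2, 0.3]
grip_width: 0.006
grip_force: 0.6
```

>>> drive_tool --motion '[[[0,1,0],[0,0,0],-1],[[0,0,-4],[0,0,0],-1],[[0,0,-4],[0,0,0],-1],[[-3,0,-2],[0,0,0],-1],[[-3,0,0],[0,0,0],-1],[[0,0,0],[0,0,0],-1]]'

```text
time: 10.02
position: [0.4907, -0.3648, 0.2061]
tool_rot: [1.955, 2.459, -0.002]
ft_force: [-0.9, 0.6, 0.2]
grip_width: 0.002
grip_force: 0.0
```

```bash
python3 - <<'E'
from h import *
s=ctrl.get_state();info(s);rel(s)
w=ctrl.get_image('wrist')
h=wproj([*O,.03],s);u,v=(h-[90,50]).astype(int);print(u,v)
c=w[v:v+140,u:u+190]
cv2.imwrite('pics/w6c.png',cv2.resize(c,None,fx=4,fy=4,interpolation=cv2.INTER_CUBIC)[:,:,::-1])
E
```

```text
10.025 [ 0.4907 -0.3648  0.2061] yaw 103.01561250139261 F [-0.8642  0.6225  0.2385]
hub in tool [ 0.1045 -0.0312  0.206 ]
147 31
```

View pics/w6c.png

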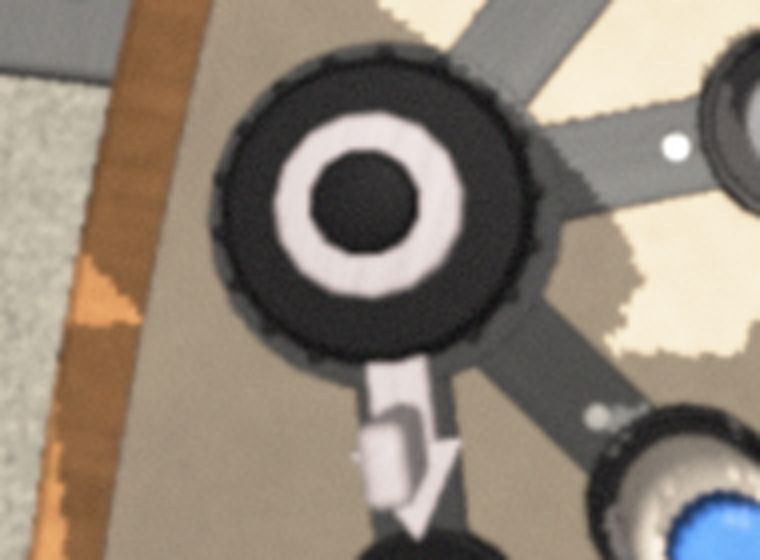

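Tip at (417,540), shaft at (398,362), button at (364,202), dots at (677,147) and (598,417). The arrow now lies along the vial's arm.

```bash
python3 - <<'E'
from h import *
s=ctrl.get_state()
f=lambda x,y,z:wray((x+.5)/4-.5+147,(y+.5)/4-.5+31,z,s)[:2]
pol=lambda p:(np.hypot(*p).round(4),np.arctan2(p[1],p[0]).round(4))
hb=f(364,202,.047);hc=f(369,204,.038);print(hb,hc);hb=(hb+hc)/2
print('dots',[pol(f(x,y,.008)-hb) for x,y in((677,147),(598,417))],'armctr',[pol(f(x,y,.008)-hb) for x,y in((404,385),(419,520))])
for z in(.020,.023,.026):print('arrow',z,[pol(f(x,y,z)-hb) for x,y in((398,364),(417,540),(406,450))])
print('tabtop',pol(f(381,464,.066)-hb))
E
```

```text
[ 0.4387 -0.269 ] [ 0.4385 -0.2688]
dots [(np.float64(0.0658), np.float64(0.4657)), (np.float64(0.0654), np.float64(-0.5398))] armctr [(np.float64(0.0385), np.float64(-1.2382)), (np.float64(0.0692), np.float64(-1.2416))]
arrow 0.02 [(np.float64(0.0332), np.float64(-1.227)), (np.float64(0.0716), np.float64(-1.2391)), (np.float64(0.0518), np.float64(-1.2399))]
arrow 0.023 [(np.float64(0.0331), np.float64(-1.2183)), (np.float64(0.0711), np.float64(-1.2349)), (np.float64(0.0515), np.float64(-1.2342))]
arrow 0.026 [(np.float64(0.033), np.float64(-1.2095)), (np.float64(0.0706), np.float64(-1.2308)), (np.float64(0.0512), np.float64(-1.2284))]
tabtop (np.float64(0.049), np.float64(-1.2456))
```

The arrow is at about -1.235 to -1.24, against the vial arm at -1.24, so it is set. Next, move over the button.

>>> drive_tool --motion '[[[3.5,-1,0],[0,0,0],-1],[[3.5,-1,0],[0,0,0],-1],[[3.5,-1,0],[0,0,0],-1],[[0,0,3],[0,0,0],-1],[[0,0,3],[0,0,0],-1],[[0,0,2],[0,0,0],-1],[[0,0,0],[0,0,0],-1]]'

```text
time: 10.95
position: [0.4365, -0.265, 0.1245]
tool_rot: [-1.947, -2.46, 0.0]
ft_force: [-0.4, 0.5, -0.2]
grip_width: 0.005
grip_force: 0.0
```

>>> drive_tool --motion '[[[0,0,0.5],[0,0,0],-1],[[0,0,0.3],[0,0,0],-1],[[0,0,0.2],[0,0,0],-1],[[0,0,0],[0,0,0],-1]]'

```text
time: 11.45
position: [0.438, -0.2671, 0.1167]
tool_rot: [1.952, 2.461, 0.0]
ft_force: [0.2, -0.2, 1.5]
grip_width: 0.0
grip_force: 0.8
```

>>> drive_tool --motion '[[[0,0,0.2],[0,0,0],-1],[[0,0,0.2],[0,0,0],-1],[[0,0,0],[0,0,0],-1]]'

```text
time: 11.82
position: [0.438, -0.2672, 0.1125]
tool_rot: [1.952, 2.461, 0.0]
ft_force: [-0.2, 0.3, 4.1]
grip_width: 0.007
grip_force: 2.2
```

>>> drive_tool --motion '[[[0,0,0.15],[0,0,0],-1],[[0,0,0],[0,0,0],-1],[[0,0,0],[0,0,0],-1]]'

```text
time: 12.2
position: [0.438, -0.2672, 0.112]
tool_rot: [1.952, 2.461, -0.0]
ft_force: [-2.4, 2.1, 12.5]
grip_width: 0.007
grip_force: 5.7
```

The force jumped to 12.5 N and the height stopped at 112 mm, so the button is at its stop. Release and move clear.

>>> drive_tool --motion '[[[0,0,0.05],[0,0,0],-1],[[0,0,0],[0,0,0],-1],[[0,0,-0.5],[0,0,0],-1],[[0,0,-1],[0,0,0],-1],[[0,0,-4],[0,0,0],-1],[[0,0,-5],[0,0,0],-1],[[-3,0,-4],[0,0,0],-1],[[-4,1,0],[0,0,0],-1],[[-3,1,0],[0,0,0],-1],[[0,0,0],[0,0,0],-1],[[0,0,0],[0,0,0],-1]]'

```text
time: 13.58
position: [0.4795, -0.3591, 0.2546]
tool_rot: [-1.95, -2.46, -0.0]
ft_force: [0.4, -0.0, 0.2]
grip_width: 0.004
grip_force: 0.0
```

```bash
python3 - <<'E'
from h import *
s=ctrl.get_state();info(s)
w=ctrl.get_image('wrist')
h=wproj([*O,.03],s);u,v=np.maximum((h-[90,50]).astype(int),0);print(u,v)
c=w[v:v+140,u:u+190]
cv2.imwrite('pics/w7c.png',cv2.resize(c,None,fx=4,fy=4,interpolation=cv2.INTER_CUBIC)[:,:,::-1])
E
```

```text
13.575 [ 0.4795 -0.3591  0.2546] yaw 103.18774183459566 F [ 0.4435 -0.0304  0.1636]
164 43
```

View pics/w7c.png

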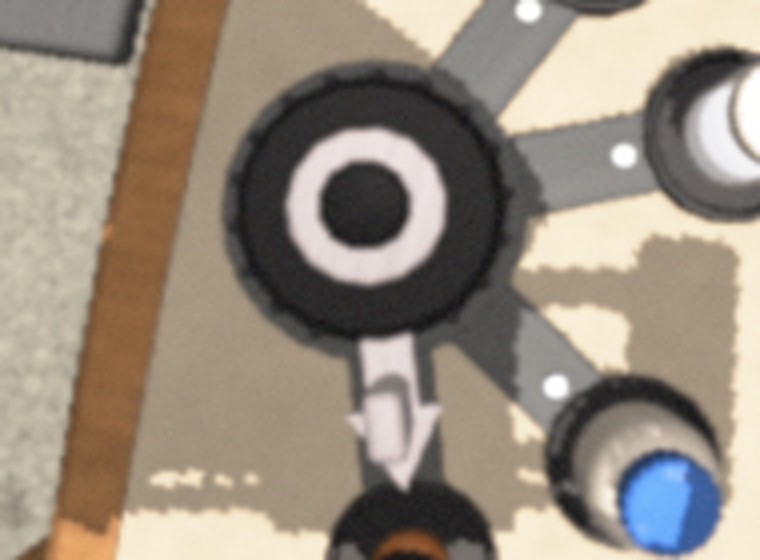

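The arrow tip at (404,490) still points at the brown vial's cup, centred near (410,555). The button is up and the bottles in view are standing.

```bash
python3 -c "
from bench import ctrl
print(ctrl.close_job())"
```

```text
the job is handed in; nothing more can be done
None
```

The selector's arrow points at the brown vial (measured within about 0.01 rad), the button was then pressed to its stop and released, and the job was handed in with the arm clear at about 13.6 s; the last picture showed nothing disturbed, though it did not cover the whole table.

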